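Check a pupil's drilled block with a go / no-go plug gauge

ROBOT

A 6-joint arm with a two-finger parallel gripper is mounted at the origin on the work surface. World frame = base frame: x ahead of the robot, y to its left, z up, the work surface at z = 0. Lengths are in m, angles in rad, forces in N, time in s.
With the tool pointing down it reaches from about 0.35 to 0.85 m from the base axis. Payload 8.1 kg.
Tool frame: the origin (TCP) lies at the very end of the fingers, on their centre line; the grasp point (between the pads) lies 19 mm behind it (robot.pinch_z is the distance from the TCP to the grasp point, in m); y points along the fingers, x is the direction in which the jaws open and shut, and the axes are right-handed (so a half turn about y gives the same grasp; the last joint's range is limited). The gripper opens to 93 mm and grips with 3 to 60 N. Pads are 15 mm wide; open, the fingers measure 128 mm over their backs; the gripper's body (75 mm by 188 mm) begins 65 mm behind the grasp point.
Start: joints at [-1.335, 0.13, 1.488, -0, 1.523, -0.085], TCP at [0.189, -0.569, 0.219] pointing down, gripper open.
Joint ranges: [-2.96, 2.96], [-0.89, 2.26], [0.02, 2.5], [-1.34, 4.48], [0, 2.73], [-2.66, 2.66]. Speed limits (rad/s): [2.39, 2.39, 2.79, 3.14, 3.14, 3.14].

INTERFACE

Orientations are given as a rotation vector (axis times angle).
In Python, from plant import robot gives the robot as it stands.
- The arm moves only by the shell command python3 -m inch 'ROWS' [FORCE]. ROWS is JSON, a list of rows, each a list of 5 numbers: the closure, from -1 (fully open) to 1 (shut), then the shift along the world's x, y, z in m, then the turn about the world's z in rad. A call has 1 to 8 rows; each row is the pose to reach, as a shift and turn from the pose measured when the call began; what a row does not reach only later rows make up. A row lasts 1/8 s, in which the tool goes at most 62.5 mm and 10.7 degrees, less where a joint would pass 70% of its speed; a pose out of reach is approached as far as the arm can. A call with a gripper value outside its range is refused whole. The fingers move at their own pace and stop on an object; FORCE is the grip in N (left out, the last holds). Time passes only in rows, so rows that repeat a pose let the fingers close. It gives the time, the measured TCP pose, the force and the opening at its end, in the units of the state.
- robot.read_state(): the state, without advancing time (a new reading comes with each control period).
- robot.read_camera(name): name is "scene" or "top"; returns a dict with "color" (384x512x3 uint8, red, green, blue), "mtx" (3x3 intrinsics, pixels), "R" (3x3) and "t" (3): a world point X has camera coordinates R X + t. Camera axes: x right, y down, z forward; pixel columns grow to the right and rows downward; lengths in m; the calibration is good to about 2 mm. A picture is of the moment at which its call begins. There is no depth.
- robot.close_job(): hands the job in, once; it reports no verdict.
The state is a dict: "t": time; "q": joint angles; "dq": joint speeds; "joint_torque": joint torques, N m; "tool_pos": TCP position; "orientation": TCP orientation; "force": force on the tool from outside, world axes, zero at the start; "wrist_torque": the same for the moment, N m; "opening": finger opening in m.
Only numpy, scipy, OpenCV 4.12 (cv2) and the standard library are available. Lean on these libraries where they do the work, as an engineer would, in place of code of your own. Each camera call takes 0.05 s, during which the arm holds its last target. There are 200 camera calls.

TASK

Check the hole drilled in the wooden block with the double-ended plug gauge: push the green-banded go end in until the handle's shoulder sits against the block, draw it out, then press the nose of the red-banded no-go end squarely into the same hole with a light steady push of about 5 to 12 N for a second or so, so that you feel it refused. Then lay the gauge back in its cradle and let go. Never force the gauge against the block (keep well under 25 N), and leave the beaker, the glue stick and the paint pot where they stand.

Things in the scene. Friction and masses are not known exactly. Their poses are not given: they have to be found in the camera images.
- gauge: Double-ended plug gauge, 140 mm long, about 0.15 kg. Origin on its axis at mid handle; y points along it to the go end. Square aluminium handle 22 x 22 mm, 80 mm long (y -40 to +40), green band at the go end, red at the no-go end; grip its upright flat sides from above at the middle. It starts level in the cradle, its axis 45 mm above the table.
- go_tip (a point): Centre of the go end's tip, on the gauge's axis, 76 mm from the gauge's origin. The go end is a steel plug of 20 mm diameter and 36 mm length, its last 3 mm tapered to 16 mm.
- go_shoulder (a point): Centre of the square shoulder of the handle where the go plug begins, on the axis, 40 mm from the gauge's origin.
- nogo_tip (a point): Centre of the no-go end's tip, on the gauge's axis, 64 mm from the gauge's origin, on the side away from the go end (y = -64 mm). The no-go end is a steel plug of 25 mm diameter and 24 mm length, its last 6 mm (the nose) tapered to 16 mm.
- rail: Fixed aluminium rail, 170 mm along its x, 50 mm along y; origin under its centre, on the table. A wooden block is clamped on it: 76 mm wide (x), faces at y = -15 and +15 mm, 35 to 95 mm above the table; a red foot, 12 mm wide, 63 mm high, on either side. The block does not give.
- rail_mid (a point): Point fixed to the rail, 75 mm above the table over the rail's centre: where the hole's axis should pass. The hole, 21.5 mm diameter, runs level right through the block along the rail's y axis, alike at both faces, at exactly this height; but the block was clamped by eye, so its axis lies anywhere from -9 to +9 mm along the rail's x from here. This pose does not tell; find it by feel or sight (a pencil line on the block's top runs over the hole).
- face (a point): Point fixed to the rail, 15 mm from rail_mid along the rail's y, in the plane of the block's +y face (the other face lies at -15 mm). Go end fully home: shoulder against a face, tip 6 mm out of the other. A centred no-go nose goes about 3.5 mm into the hole and is stopped by the rim. Either end stops at once on the face if it is over 2.5 mm off-centre; less far off its taper rides on the rim.
- cradle: Fixed wooden cradle, base 70 x 100 mm, origin under its centre on the table; the gauge lies along its y, either way round. Two black saddles, 8 mm thick, at y = -32 and +32 mm carry the handle's underside 34 mm above the table (gauge axis at 45 mm); their flared cheeks, 49 mm high, leave about 26 mm at the bottom, 35 mm at the top. 56 mm between the saddles is free for fingers.
- beaker: Bystander: clear open beaker, 76 mm across, 85 mm high. Origin at the centre of its underside.
- glue: Bystander: standing glue stick with orange cap, 32 mm across, 80 mm high. Origin at the centre of its underside.
- paint: Bystander: blue paint pot with white lid, 54 mm across, 60 mm high. Origin at the centre of its underside.

How it is judged:
On the way, in this order (a step that is already met when the one before it is completed fails the run):
1. the go end is fully home: the handle's shoulder within 3 mm of the block's face, the gauge in line with the hole (0.2 s) (angle between the y axis of gauge and the y axis of rail, either way round below 0.12 rad and x of go_tip in the frame of rail between -0.013 and 0.013 m and z of go_tip in the frame of rail between 0.07 and 0.08 m and x of go_shoulder in the frame of rail between -0.013 and 0.013 m and z of go_shoulder in the frame of rail between 0.07 and 0.08 m and ((y of go_shoulder in the frame of rail between -0.018 and -0.013 m and y of go_tip in the frame of rail above 0.018 m) or (y of go_shoulder in the frame of rail between 0.013 and 0.018 m and y of go_tip in the frame of rail below -0.018 m))), for 0.2 s.
2. the no-go end is tried and refused: its nose rests at least 1.5 mm into the hole's mouth, in line with the hole, pressed with more than 2.5 N for half a second (angle between the y axis of gauge and the y axis of rail, either way round below 0.12 rad and x of nogo_tip in the frame of rail between -0.013 and 0.013 m and z of nogo_tip in the frame of rail between 0.07 and 0.08 m and contact force between gauge and rail above 2.5 N and ((y of nogo_tip in the frame of rail between -0.0135 and -0.006 m and y of gauge in the frame of rail below -0.06 m) or (y of nogo_tip in the frame of rail between 0.006 and 0.0135 m and y of gauge in the frame of rail above 0.06 m))), for 0.5 s.
At the end, for the whole second after the job is handed in: The gauge lies at rest in its cradle, either way round, handle on both saddles: within 6 mm across and 12 mm along of the cradle's middle, axis 41 to 48 mm above the table, within 0.15 rad of the cradle's length (x of gauge in the frame of cradle between -0.006 and 0.006 m and y of gauge in the frame of cradle between -0.012 and 0.012 m and z of gauge in the frame of cradle between 0.041 and 0.048 m and angle between the y axis of gauge and the y axis of cradle, either way round below 0.15 rad and linear speed of gauge below 0.02 m/s and angular speed of gauge below 0.2 rad/s); the robot touches nothing.
It fails at once if the gauge is forced: more than 25 N between gauge and block or rail (contact force between gauge and rail above 25 N).
It fails at once if a bystander is moved more than 15 mm or tipped (distance of any of beaker, glue, paint from where it was at the start of the episode above 0.015 m or angle between any of beaker, glue, paint's own z axis and vertical above 0.3 rad).
It also fails if it takes over 72 s, if anything falls off the work surface, if the arm or the gripper's body presses on something with over 40 N, if the wrist force passes 120 N, or if a joint passes its speed limit or range.

## Working session

There is one attempt and no reset: what is moved stays moved. The work goes in short steps, Python scripts to look and compute and a shell command to move; the robot and the scene stay as the last step left them, time stands still between calls to the robot, and variables do not carry over. Pictures are saved under pics/ and viewed, about 8 in all and at most 12, crops included, and the job is handed in when it is done.

```bash
mkdir -p pics
cat > h.py <<'E'
from plant import robot
import numpy as np, cv2
def snap(n,fn=None,crop=None,s=1):
    c=robot.read_camera(n); im=c["color"][:,:,::-1].copy()
    np.savez(f"cam_{n}.npz",mtx=c["mtx"],R=c["R"],t=c["t"])
    if crop: a,b,w,h=crop; im=im[b:b+h,a:a+w]
    if s!=1: im=cv2.resize(im,None,fx=s,fy=s,interpolation=cv2.INTER_CUBIC)
    if fn: cv2.imwrite("pics/"+fn,im)
    return im
def ray(n,u,v,z):
    c=np.load(f"cam_{n}.npz"); R,t=c["R"],c["t"]
    d=R.T@np.linalg.inv(c["mtx"])@np.array([u,v,1.]); o=-R.T@t
    return o+d*(z-o[2])/d[2]
def proj(n,X):
    c=np.load(f"cam_{n}.npz"); p=c["mtx"]@(c["R"]@np.array(X,float)+c["t"]); return p[:2]/p[2]
E
python3 -c "
from h import *
snap('top','a.png',None,1.5);snap('scene','b.png',None,1.5)
for n in('top','scene'):
  c=np.load(f'cam_{n}.npz');print(c['mtx'],-c['R'].T@c['t'])
s=robot.read_state();print(s['t'],s['orientation'],s['force'],s['opening'])"; ls
```

```text
[[398.02959532   0.         254.01381419]
 [  0.         398.02959532 202.30819848]
 [  0.           0.           1.        ]] [0.41937604 0.01619124 1.04356827]
[[361.51321384   0.         259.30232363]
 [  0.         361.51321384 191.7622849 ]
 [  0.           0.           1.        ]] [1.04744313 0.14667312 0.7989981 ]
0.1 [-1.34298312  0.97055134 -0.96855718] [ 0.07075677  0.44336686 -1.26274892] 0.09302270451018436
cam_scene.npz
cam_top.npz
h.py
pics
```

View pics/a.png

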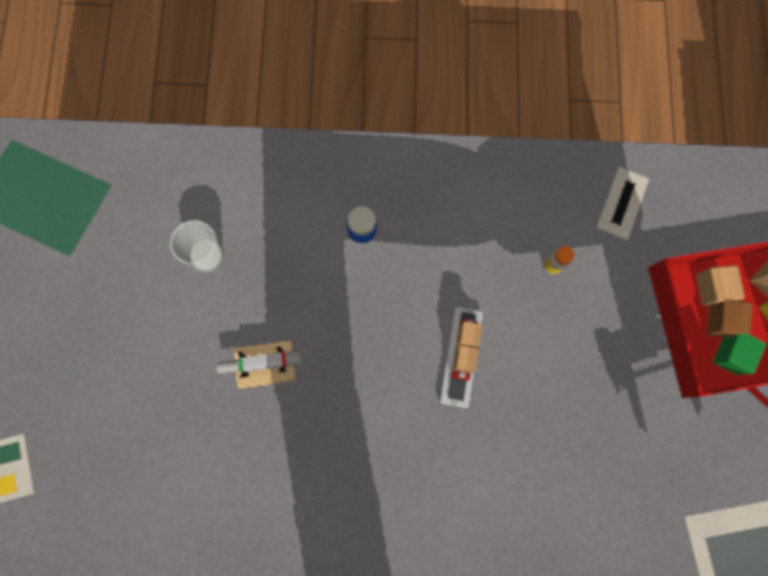

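View pics/b.png

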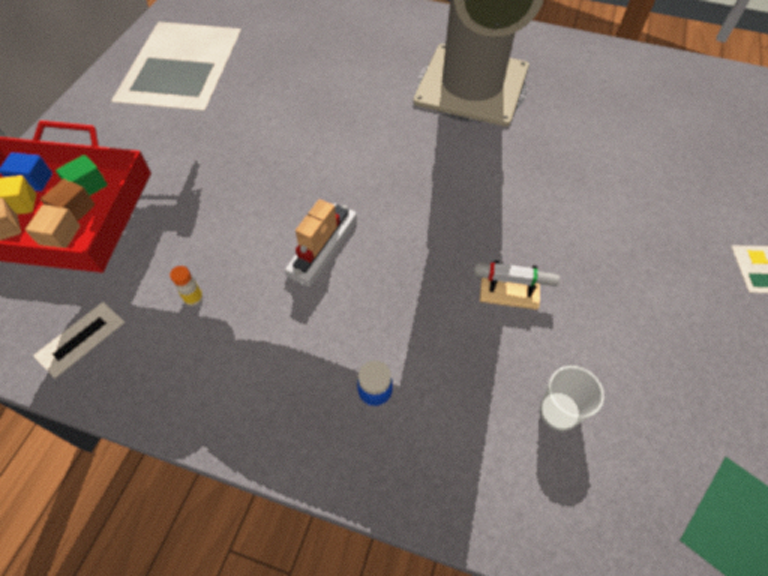

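The top view (1.5x) shows the gauge in its cradle at about (262,363), go end to the left, and the rail at about (462,357) with the pencil line on the block's top. The beaker is at (195,245), the paint pot at (361,224) and the glue stick at (560,260). Next I'll enlarge the gauge and the rail.

```bash
python3 -c "
from h import *
a=snap('top',None,(140,218,66,50),6); b=snap('top',None,(286,200,44,76),7)
H=max(a.shape[0],b.shape[0]);o=np.zeros((H,a.shape[1]+b.shape[1]+4,3),np.uint8)
o[:a.shape[0],:a.shape[1]]=a;o[:b.shape[0],a.shape[1]+4:]=b
print(a.shape,b.shape);cv2.imwrite('pics/c.png',o)"
```

```text
(300, 396, 3) (532, 308, 3)
```

View pics/c.png

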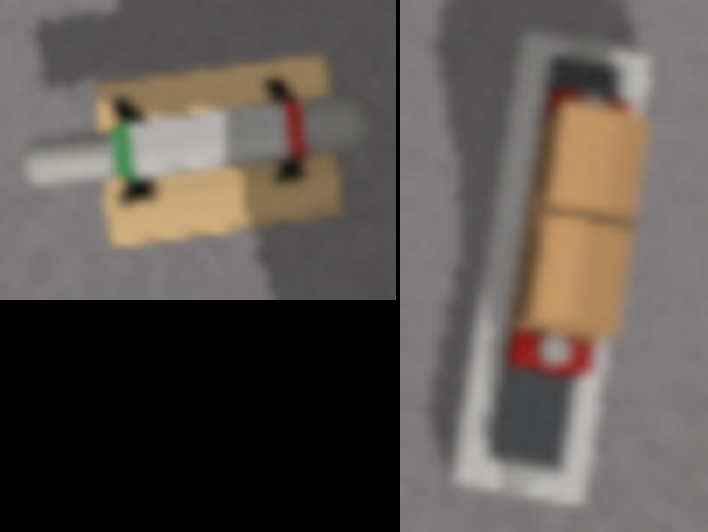

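```bash
python3 -c "
from h import *
g=lambda x,y,z: ray('top',140+(x+.5)/6-.5,218+(y+.5)/6-.5,z)
r=lambda x,y,z: ray('top',286+(x-400+.5)/7-.5,200+(y+.5)/7-.5,z)
np.set_printoptions(precision=4,suppress=True)
def an(a,b):d=b-a;return np.degrees(np.arctan2(-d[0],d[1]))  # yaw of y axis
G=[g(28,167,.045),g(365,120,.045)];print('gauge tips',*G,np.linalg.norm(G[0]-G[1]),an(G[1],G[0]))
S=[g(112,153,.056),g(303,126,.056)];print('sh',*S,(S[0]+S[1])/2,np.linalg.norm(S[0]-S[1]),an(S[1],S[0]))
C=[g(*p,.012) for p in((97,87),(327,58),(340,213),(110,245))];print('cradle',sum(C)/4,an(C[1],C[0]),an(C[2],C[3]),np.linalg.norm(C[1]-C[0]),np.linalg.norm(C[1]-C[2]))
L=[r(545,211,.095),r(632,218,.095)];print('line',*L,(L[0]+L[1])/2,an(L[1],L[0]),np.linalg.norm(L[0]-L[1]))
B=[r(*p,.095) for p in((560,105),(650,120),(618,335),(528,330))];print('block',*B,sum(B)/4)
for z in(.0,.02,):
  E=[r(*p,z) for p in((526,35),(652,55),(585,503),(455,482))];print('rail',z,sum(E)/4,[np.linalg.norm(E[i]-E[i-1]) for i in range(4)],an(E[1],E[0]),an(E[2],E[3]),[np.degrees(np.arctan2((a-b)[1],(a-b)[0])) for a,b in((E[0],E[3]),(E[1],E[2]))])
s=robot.read_state();print(s['t'],s['tool_pos'],s['orientation'])
from scipy.spatial.transform import Rotation as R;print(R.from_rotvec(s['orientation']).as_matrix())
"
```

```text
gauge tips [0.4951 0.2634 0.045 ] [0.519  0.1254 0.045 ] 0.1400125673437783 9.834245223274518
sh [0.5011 0.2269 0.056 ] [0.5147 0.1496 0.056 ] [0.5079 0.1882 0.056 ] 0.07855005334708262 9.945503469410285
cradle [0.5074 0.1909 0.012 ] 9.156045224900469 9.700290774165929 0.0992085795585735 0.06711978250952867
line [ 0.5411 -0.1327  0.095 ] [ 0.5397 -0.1627  0.095 ] [ 0.5404 -0.1477  0.095 ] -2.751435607451492 0.03005811004280698
block [ 0.5782 -0.1377  0.095 ] [ 0.574 -0.169  0.095] [ 0.4994 -0.1578  0.095 ] [ 0.5001 -0.127   0.095 ] [ 0.5379 -0.1479  0.095 ]
rail 0.0 [ 0.5329 -0.1514  0.    ] [np.float64(0.17151362072165904), np.float64(0.04879234604491645), np.float64(0.17162830136495175), np.float64(0.048803474828837144)] -7.21294832635606 -7.347923498780881 [np.float64(-8.555472907047331), np.float64(-8.550904689983016)]
rail 0.02 [ 0.5307 -0.1482  0.02  ] [np.float64(0.16822655984815962), np.float64(0.047857240069451266), np.float64(0.16833904263536417), np.float64(0.04786815557007679)] -7.212948326356019 -7.347923498780903 [np.float64(-8.555472907047347), np.float64(-8.550904689983028)]
0.2 [ 0.1892 -0.569   0.218 ] [-1.3433  0.9703 -0.9689]
[[ 0.3153 -0.0002  0.949 ]
 [-0.949   0.0012  0.3153]
 [-0.0012 -1.      0.0001]]
```

Gauge: origin at about (0.508, 0.1885), yaw 9.8°, go end towards +y. Hole: centre at about (0.540, -0.148), rail yaw about -8.4°. Moving to above the gauge.

```bash
python3 -m inch '[[-1,0.319,0.757,0,1.42],[-1,0.319,0.757,0,1.42],[-1,0.319,0.757,0,1.42],[-1,0.319,0.757,0,1.42],[-1,0.319,0.757,0,1.42],[-1,0.319,0.757,0,1.42],[-1,0.319,0.757,0,1.42],[-1,0.319,0.757,0,1.42]]' 25
cat >> h.py <<'E'
from scipy.spatial.transform import Rotation as Rn
def st():
    s=robot.read_state();R=Rn.from_rotvec(s['orientation']).as_matrix()
    print(round(s['t'],2),np.round(s['tool_pos'],4),'yaw',round(np.degrees(np.arctan2(R[1,0],R[0,0])),2),'tilt',np.round(R[:,1],3),'F',np.round(s['force'],2),'T',np.round(s['wrist_torque'],2),round(s['opening'],4))
E
python3 -c "from h import *;st()"
```

```text
t: 1.2
tool_pos: [0.3836, -0.1067, 0.2184]
orientation: [-1.567, -0.137, 0.137]
force: [0.3, 0.1, 0.1]
opening: 0.0929
1.2 [ 0.3836 -0.1067  0.2184] yaw 9.99 tilt [-0.    -0.001 -1.   ] F [0.34 0.08 0.11] T [-0.06 -0.1  -0.02] 0.0929
```

```bash
python3 -m inch '[[-1,0.1244,0.2952,0,0],[-1,0.1244,0.2952,0,0],[-1,0.1244,0.2952,-0.02,0],[-1,0.1244,0.2952,-0.06,0],[-1,0.1244,0.2952,-0.1,0],[-1,0.1244,0.2952,-0.12,0],[-1,0.1244,0.2952,-0.12,0],[-1,0.1244,0.2952,-0.12,0]]' 
python3 -c "
from h import *;st()
a=snap('top',None,(130,205,85,75),7); cv2.imwrite('pics/d.png',a)"
```

```text
t: 2.2
tool_pos: [0.5082, 0.1882, 0.0991]
orientation: [-1.567, -0.137, 0.137]
force: [0.3, 0.4, 0.2]
opening: 0.0931
2.2 [0.5082 0.1882 0.0991] yaw 10.01 tilt [-0.    -0.001 -1.   ] F [0.27 0.41 0.25] T [-0.04 -0.13 -0.04] 0.0931
```

View pics/d.png

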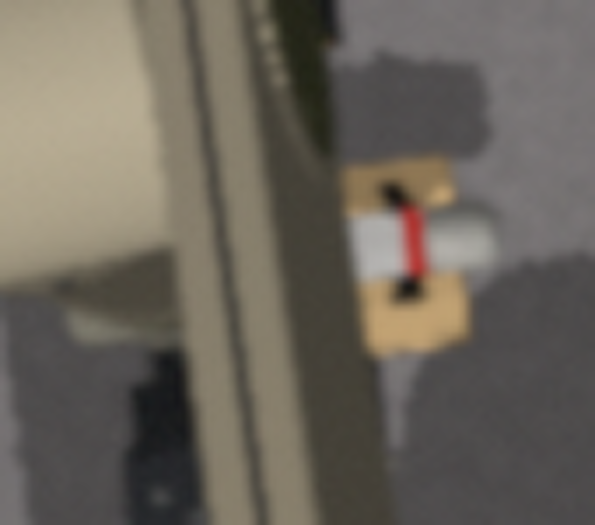

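The gripper hides the gauge's middle; the red end at (415,245) is aligned with the jaws. Descending and gripping.

```bash
python3 -m inch '[[-1,0,0,-0.03,0],[-1,0,0,-0.06,0],[-1,0,0,-0.073,0],[-1,0,0,-0.073,0],[0.3,0,0,-0.073,0],[1,0,0,-0.073,0],[1,0,0,-0.073,0],[1,0,0,-0.073,0]]' 30;python3 -c "
from h import *;st()"
```

```text
t: 3.25
tool_pos: [0.5092, 0.1882, 0.0276]
orientation: [-1.567, -0.139, 0.135]
force: [0.0, 0.4, 0.0]
opening: 0.0575
3.25 [0.5092 0.1882 0.0276] yaw 9.98 tilt [ 0.003 -0.    -1.   ] F [0.   0.36 0.03] T [-0.05 -0.07 -0.05] 0.0575
```

```bash
python3 -m inch '[[1,0,0,-0.0015,0],[1,0,0,-0.0015,0],[1,0,0,-0.0015,0],[1,0,0,-0.0015,0],[1,0,0,-0.0015,0],[1,0,0,-0.0015,0],[1,0,0,-0.0015,0]]' 30;python3 -c "
from h import *;st()"
```

```text
t: 4.12
tool_pos: [0.5092, 0.1882, 0.026]
orientation: [-1.567, -0.139, 0.135]
force: [0.5, 0.3, -1.3]
opening: 0.0221
4.12 [0.5092 0.1882 0.026 ] yaw 9.98 tilt [ 0.003 -0.    -1.   ] F [ 0.46  0.28 -1.32] T [ 0.01 -0.19  0.01] 0.0221
```

Gripped: opening 22.1 mm, TCP 19 mm below the gauge's axis. Lifting and carrying it over to the rail's -y side.

```bash
python3 -m inch '[[1,0,0,0.05,0],[1,0,0,0.104,0],[1,0.004,-0.06,0.104,-0.1],[1,0.008,-0.12,0.104,-0.2],[1,0.01,-0.18,0.104,-0.321],[1,0.012,-0.24,0.104,-0.321],[1,0.015,-0.3,0.104,-0.321],[1,0.015,-0.36,0.104,-0.321]]';python3 -c "
from h import *;st()"
```

```text
t: 5.12
tool_pos: [0.5239, -0.1737, 0.13]
orientation: [-1.568, 0.113, -0.117]
force: [0.6, 0.7, -2.1]
opening: 0.0218
5.12 [ 0.5239 -0.1737  0.13  ] yaw -8.42 tilt [ 0.003 -0.001 -1.   ] F [ 0.59  0.66 -2.06] T [-0.04 -0.07  0.02] 0.0218
```

```bash
python3 -m inch '[[1,0,-0.05,0,0],[1,0,-0.084,0,0],[1,0,-0.084,-0.03,0],[1,0,-0.084,-0.06,0],[1,0,-0.084,-0.074,0],[1,0,-0.084,-0.074,0],[1,0,-0.084,-0.074,0]]';python3 -c "
from h import *;st()
a=snap('top',None,(285,195,100,75),4); b=snap('scene',None,(170,110,100,90),4)
cv2.imwrite('pics/e.png',np.hstack([a,b[:a.shape[0]]]))"
```

```text
t: 6.0
tool_pos: [0.5248, -0.258, 0.0573]
orientation: [-1.569, 0.112, -0.118]
force: [-0.2, -0.4, -2.4]
opening: 0.0216
6.0 [ 0.5248 -0.258   0.0573] yaw -8.4 tilt [ 0.004 -0.002 -1.   ] F [-0.16 -0.43 -2.41] T [ 0.01 -0.09 -0.04] 0.0216
```

View pics/e.png

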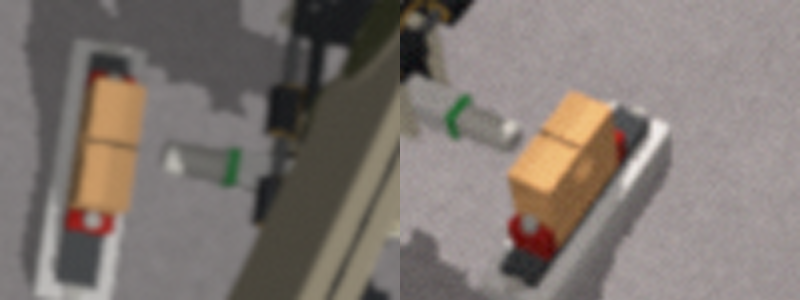

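The tip is at (175,157) in the top crop, with the pencil line running from (85,140) to (137,146). The hole shows faintly on the +y face in the scene crop at about (580,185). I'll compare predicted and seen positions.

```bash
python3 -c "
from h import *
np.set_printoptions(precision=4,suppress=True)
T=lambda x,y,z: ray('top',285+(x+.5)/4-.5,195+(y+.5)/4-.5,z)
th=np.radians(-8.4);u=np.array([np.cos(th),np.sin(th)]);v=np.array([-np.sin(th),np.cos(th)])
tip=T(175,157,.075);tcp=np.array([.5248,-.258]);print('tip',tip,'pred',tcp+.076*v)
L=[T(85,140,.095),T(137,146,.095)];m=(L[0]+L[1])/2;print('line',m,'lat of hole rel tcp',(m[:2]-tcp)@u,(m[:2]-tip[:2])@u)
H=(tcp+((m[:2]-tcp)@v)*v)
for z in(.075,.095): print(z,[proj('scene',[*(m[:2]+s*v),z]) for s in(-.015,.015)])
def crop(n,X,w,h,s):
  p=proj(n,X);a,b=int(p[0]-w/2),int(p[1]-h/2);im=snap(n,None,(a,b,w,h),s);print(n,a,b,s);return im
A=crop('scene',[*(m[:2]+.015*v),.08],40,40,10)
B=crop('top',[*(tcp+.085*v),.09],40,40,10)
cv2.imwrite('pics/f.png',np.hstack([A,B]))
"
```

```text
tip [ 0.5352 -0.1903  0.075 ] pred [ 0.5359 -0.1828]
line [ 0.54   -0.1474  0.095 ] lat of hole rel tcp -0.0011443771733095985 -0.001503919027324154
0.075 [array([204.7732, 147.4666]), array([214.9473, 151.7512])]
0.095 [array([203.8312, 142.4134]), array([214.1908, 146.7401])]
scene 194 130 10
top 302 212 10
```

View pics/f.png

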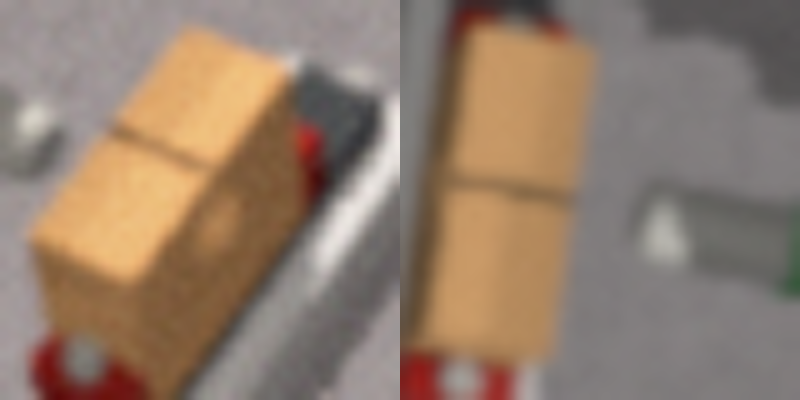

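The scene view's hole spot at (222,225) and the pencil line at (113,128)-(207,168) agree with the prediction within about 1 mm. Correcting sideways and in height, then closing in.

```bash
python3 -m inch '[[1,-0.0007,0,-0.0013,0],[1,-0.0007,0,-0.0013,0],[1,0.0008,0.01,-0.0013,0],[1,0.0016,0.016,-0.0013,0],[1,0.0016,0.016,-0.0013,0]]';python3 -c "
from h import *;st()"
```

```text
t: 6.82
tool_pos: [0.5264, -0.2412, 0.0559]
orientation: [-1.569, 0.111, -0.118]
force: [0.7, -0.1, -1.1]
opening: 0.0219
6.83 [ 0.5264 -0.2412  0.0559] yaw -8.35 tilt [ 0.004 -0.002 -1.   ] F [ 0.71 -0.08 -1.14] T [-0.04 -0.08  0.03] 0.0219
```

```bash
python3 -m inch '[[1,0.0003,0.002,0,0],[1,0.0006,0.004,0,0],[1,0.0008,0.005,0,0],[1,0.0008,0.005,0,0]]';python3 -c "
from h import *;st()"
```

```text
t: 7.32
tool_pos: [0.5272, -0.2363, 0.0558]
orientation: [-1.569, 0.111, -0.118]
force: [0.2, 0.6, -1.0]
opening: 0.0216
7.33 [ 0.5272 -0.2363  0.0558] yaw -8.35 tilt [ 0.004 -0.002 -1.   ] F [ 0.17  0.63 -0.99] T [-0.06 -0.05 -0.04] 0.0216
```

```bash
python3 -m inch '[[1,0.0002,0.0015,0.0002,0],[1,0.0004,0.003,0.0002,0],[1,0.0004,0.003,0.0002,0]]';python3 -c "
from h import *;st()"
```

```text
t: 7.7
tool_pos: [0.5276, -0.2331, 0.056]
orientation: [-1.569, 0.111, -0.118]
force: [-0.5, 0.6, -1.6]
opening: 0.0219
7.7 [ 0.5276 -0.2331  0.056 ] yaw -8.34 tilt [ 0.004 -0.002 -1.   ] F [-0.5   0.61 -1.59] T [-0.06 -0.11  0.01] 0.0219
```

```bash
python3 -m inch '[[1,0.0002,0.0015,0,0],[1,0.0004,0.003,0,0],[1,0.0004,0.003,0,0]]';python3 -c "
from h import *;st()"
```

```text
t: 8.07
tool_pos: [0.528, -0.23, 0.056]
orientation: [-1.569, 0.111, -0.118]
force: [0.8, 0.6, -1.4]
opening: 0.0216
8.07 [ 0.528 -0.23   0.056] yaw -8.33 tilt [ 0.004 -0.002 -1.   ] F [ 0.85  0.58 -1.41] T [-0.05 -0.11  0.  ] 0.0216
```

```bash
python3 -m inch '[[1,0.0002,0.0015,0,0],[1,0.0004,0.003,0,0],[1,0.0006,0.004,0,0],[1,0.0006,0.004,0,0]]';python3 -c "
from h import *;st()"
```

```text
t: 8.57
tool_pos: [0.5286, -0.2259, 0.056]
orientation: [-1.569, 0.111, -0.117]
force: [0.7, 0.2, -2.0]
opening: 0.0217
8.57 [ 0.5286 -0.2259  0.056 ] yaw -8.33 tilt [ 0.004 -0.002 -1.   ] F [ 0.66  0.22 -2.01] T [-0.01 -0.05  0.  ] 0.0217
```

Eleven millimetres past the predicted face with no force, so the plug is in the hole. Continuing.

```bash
python3 -m inch '[[1,0.0003,0.002,0,0],[1,0.0006,0.004,0,0],[1,0.0009,0.006,0,0],[1,0.0012,0.008,0,0],[1,0.0012,0.008,0,0]]';python3 -c "
from h import *;st()"
```

```text
t: 9.2
tool_pos: [0.5298, -0.2177, 0.056]
orientation: [-1.569, 0.111, -0.117]
force: [0.5, -0.4, -1.7]
opening: 0.0214
9.2 [ 0.5298 -0.2177  0.056 ] yaw -8.31 tilt [ 0.004 -0.002 -1.   ] F [ 0.45 -0.39 -1.75] T [-0.07 -0.04  0.01] 0.0214
```

```bash
python3 -m inch '[[1,0.0003,0.002,0,0],[1,0.0006,0.004,0,0],[1,0.0009,0.006,0,0],[1,0.0012,0.008,0,0],[1,0.0012,0.008,0,0]]';python3 -c "
from h import *;st()"
```

```text
t: 9.82
tool_pos: [0.5311, -0.2095, 0.056]
orientation: [-1.569, 0.111, -0.117]
force: [0.9, -0.0, -2.3]
opening: 0.0215
9.82 [ 0.5311 -0.2095  0.056 ] yaw -8.3 tilt [ 0.004 -0.002 -1.   ] F [ 0.95 -0.02 -2.26] T [-0.06 -0.09  0.03] 0.0215
```

```bash
python3 -m inch '[[1,0.0002,0.0015,0,0],[1,0.0004,0.003,0,0],[1,0.0006,0.004,0,0],[1,0.0006,0.004,0,0]]';python3 -c "
from h import *;st()"
```

```text
t: 10.32
tool_pos: [0.5317, -0.2054, 0.056]
orientation: [-1.569, 0.11, -0.117]
force: [0.2, -0.7, -2.0]
opening: 0.0219
10.32 [ 0.5317 -0.2054  0.056 ] yaw -8.29 tilt [ 0.004 -0.002 -1.   ] F [ 0.19 -0.72 -1.99] T [-0.05 -0.03 -0.01] 0.0219
```

```bash
python3 -m inch '[[1,0.0001,0.001,0,0],[1,0.0003,0.002,0,0],[1,0.0003,0.002,0,0]]';python3 -c "
from h import *;st()"
```

```text
t: 10.7
tool_pos: [0.532, -0.2033, 0.056]
orientation: [-1.569, 0.11, -0.117]
force: [0.1, 0.3, -1.7]
opening: 0.0219
10.7 [ 0.532  -0.2033  0.056 ] yaw -8.29 tilt [ 0.004 -0.002 -1.   ] F [ 0.08  0.3  -1.68] T [-0.05 -0.05 -0.02] 0.0219
```

Not at the shoulder yet; now 1.5 mm steps.

```bash
python3 -m inch '[[1,0.0001,0.001,0,0],[1,0.0002,0.0015,0,0],[1,0.0002,0.0015,0,0]]';python3 -c "
from h import *;st()"
```

```text
t: 11.08
tool_pos: [0.5321, -0.2028, 0.0561]
orientation: [-1.571, 0.111, -0.117]
force: [-0.9, -4.8, -2.2]
opening: 0.022
11.07 [ 0.5321 -0.2028  0.0561] yaw -8.31 tilt [ 0.004 -0.003 -1.   ] F [-0.89 -4.77 -2.19] T [-0.93  0.05  0.03] 0.022
```

```bash
python3 -m inch '[[1,0.0001,0.0007,0,0],[1,0.0002,0.0013,0,0],[1,0.0002,0.0013,0,0]]';python3 -c "
from h import *;st()"
```

```text
t: 11.45
tool_pos: [0.5321, -0.2028, 0.0562]
orientation: [-1.572, 0.111, -0.117]
force: [-1.3, -8.9, -3.4]
opening: 0.0216
11.45 [ 0.5321 -0.2028  0.0562] yaw -8.32 tilt [ 0.004 -0.005 -1.   ] F [-1.34 -8.93 -3.45] T [-1.4   0.21  0.06] 0.0216
```

Contact at y = -0.2028, axial force 9 N and free of side load, within 1 mm of the predicted home position. Checking by eye before I withdraw.

```bash
python3 -c "
from h import *
A=snap('scene',None,(180,115,60,60),7);B=snap('top',None,(295,205,55,60),7)
cv2.imwrite('pics/g.png',np.hstack([A,B]));st()"
```

```text
11.55 [ 0.5321 -0.2028  0.0562] yaw -8.32 tilt [ 0.004 -0.005 -1.   ] F [-1.22 -8.42 -2.67] T [-1.41  0.2  -0.01] 0.0218
```

View pics/g.png

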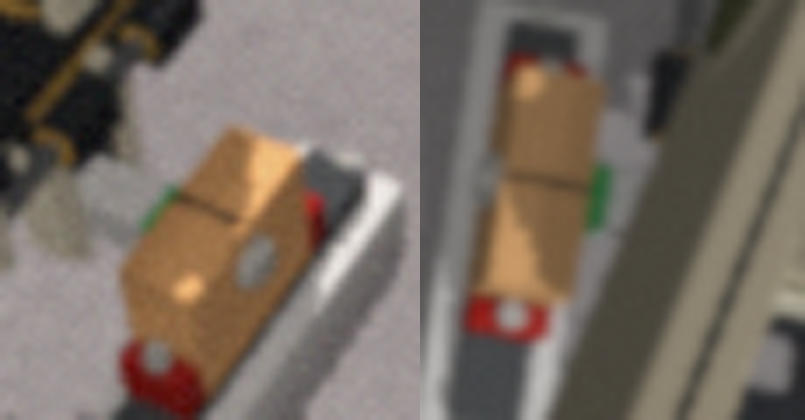

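The steel tip stands out of the +y face at (255,260) and the green band is against the block at (598,197), so the go end is home. Drawing it out straight.

```bash
python3 -m inch '[[1,-0.0004,-0.003,0,0],[1,-0.0019,-0.013,0,0],[1,-0.0036,-0.025,0,0],[1,-0.0055,-0.038,0,0],[1,-0.0079,-0.054,0,0],[1,-0.0079,-0.054,0,0],[1,-0.0079,-0.054,0.05,0],[1,-0.0079,-0.054,0.076,0]]';python3 -c "
from h import *;st()"
```

```text
t: 12.55
tool_pos: [0.525, -0.2571, 0.1346]
orientation: [-1.573, 0.109, -0.119]
force: [0.9, -0.7, -1.5]
opening: 0.0218
12.55 [ 0.525  -0.2571  0.1346] yaw -8.33 tilt [ 0.006 -0.006 -1.   ] F [ 0.88 -0.74 -1.47] T [-0.07 -0.12  0.01] 0.0218
```

```bash
python3 -m inch '[[1,0.0085,0.06,0,0],[1,0.017,0.12,0,0],[1,0.0255,0.18,0,0],[1,0.0281,0.1983,0,0],[1,0.0281,0.1983,0,0],[1,0.0281,0.1983,-0.04,0],[1,0.0281,0.1983,-0.0786,0],[1,0.0281,0.1983,-0.0786,0]]';python3 -c "
from h import *;st()"
```

```text
t: 13.55
tool_pos: [0.5497, -0.0598, 0.0524]
orientation: [-1.573, 0.117, -0.115]
force: [-0.2, 0.0, -1.9]
opening: 0.022
13.55 [ 0.5497 -0.0598  0.0524] yaw -8.43 tilt [-0.002 -0.005 -1.   ] F [-0.18  0.03 -1.89] T [-0.06 -0.06  0.04] 0.022
```

```bash
python3 -m inch '[[1,0.0033,0.001,0.0036,0.0015],[1,0.0033,0.001,0.0036,0.0015],[1,0.0033,0.001,0.0036,0.0015]]';python3 -c "
from h import *;st()"
```

```text
t: 13.92
tool_pos: [0.5542, -0.0592, 0.0577]
orientation: [-1.573, 0.113, -0.116]
force: [0.2, -0.5, -1.8]
opening: 0.0218
13.93 [ 0.5542 -0.0592  0.0577] yaw -8.36 tilt [ 0.001 -0.005 -1.   ] F [ 0.19 -0.45 -1.76] T [-0.07 -0.05 -0.07] 0.0218
```

```bash
python3 -m inch '[[1,-0.0011,0,-0.0016,0],[1,-0.0011,0,-0.0016,0],[1,-0.0011,0,-0.0016,0],[1,-0.0011,0,-0.0016,0]]';python3 -c "
from h import *;st()
A=snap('scene',None,(185,115,60,60),7);B=snap('top',None,(280,205,55,60),7)
cv2.imwrite('pics/i.png',np.hstack([A,B]))"
```

```text
t: 14.42
tool_pos: [0.553, -0.0592, 0.056]
orientation: [-1.573, 0.113, -0.116]
force: [0.4, 0.1, -1.1]
opening: 0.0216
14.43 [ 0.553  -0.0592  0.056 ] yaw -8.34 tilt [ 0.001 -0.005 -1.   ] F [ 0.45  0.06 -1.09] T [ 0.01 -0.07  0.04] 0.0216
```

View pics/i.png

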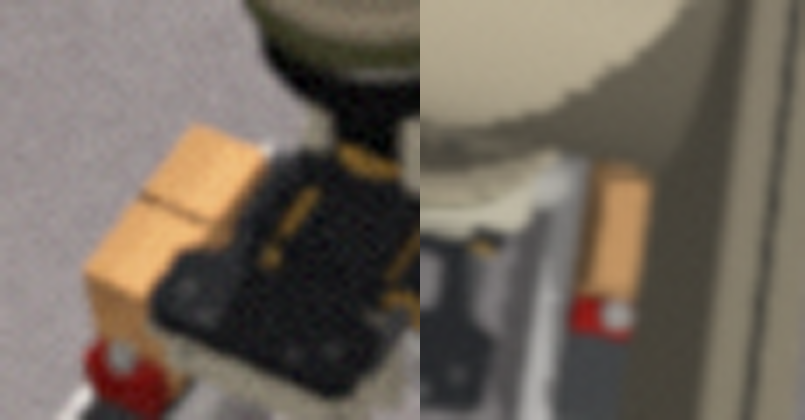

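The gripper hides the nose in both views, so I'll go by feel. Contact is expected at y of about -0.0737.

```bash
python3 -m inch '[[1,-0.0004,-0.003,0,0],[1,-0.0009,-0.006,0,0],[1,-0.0014,-0.0095,0,0],[1,-0.0014,-0.0095,0,0]]';python3 -c "
from h import *;st()"
```

```text
t: 15.02
tool_pos: [0.5516, -0.069, 0.056]
orientation: [-1.573, 0.114, -0.116]
force: [0.4, -0.2, -1.1]
opening: 0.0218
15.03 [ 0.5516 -0.069   0.056 ] yaw -8.37 tilt [ 0.001 -0.005 -1.   ] F [ 0.38 -0.22 -1.1 ] T [-0.06 -0.1  -0.  ] 0.0218
```

```bash
python3 -m inch '[[1,-0.0002,-0.001,0,0],[1,-0.0003,-0.002,0,0],[1,-0.0003,-0.002,0,0]]';python3 -c "
from h import *;st()"
```

```text
t: 15.4
tool_pos: [0.5513, -0.0711, 0.056]
orientation: [-1.573, 0.114, -0.116]
force: [-0.0, -0.3, -2.6]
opening: 0.022
15.4 [ 0.5513 -0.0711  0.056 ] yaw -8.37 tilt [ 0.001 -0.005 -1.   ] F [-0.03 -0.31 -2.58] T [-0.07 -0.07  0.03] 0.022
```

```bash
python3 -m inch '[[1,-0.0001,-0.001,0,0],[1,-0.0002,-0.0015,0,0],[1,-0.0002,-0.0015,0,0]]';python3 -c "
from h import *;st()"
```

```text
t: 15.78
tool_pos: [0.5511, -0.0726, 0.056]
orientation: [-1.573, 0.114, -0.116]
force: [0.4, 0.7, -1.2]
opening: 0.0218
15.78 [ 0.5511 -0.0726  0.056 ] yaw -8.38 tilt [ 0.001 -0.005 -1.   ] F [ 0.38  0.74 -1.21] T [-0.04 -0.14 -0.01] 0.0218
```

```bash
python3 -m inch '[[1,-0.0001,-0.0007,0,0],[1,-0.0002,-0.0013,0,0],[1,-0.0002,-0.0013,0,0]]';python3 -c "
from h import *;st()"
```

```text
t: 16.15
tool_pos: [0.551, -0.0738, 0.056]
orientation: [-1.573, 0.114, -0.116]
force: [1.2, 1.1, -1.3]
opening: 0.0217
16.15 [ 0.551  -0.0738  0.056 ] yaw -8.38 tilt [ 0.001 -0.005 -1.   ] F [ 1.22  1.06 -1.28] T [ 0.14 -0.17  0.01] 0.0217
```

```bash
python3 -m inch '[[1,-0.0001,-0.0007,0,0],[1,-0.0002,-0.0012,0,0],[1,-0.0002,-0.0012,0,0]]';python3 -c "
from h import *;st()"
```

```text
t: 16.52
tool_pos: [0.5511, -0.0744, 0.056]
orientation: [-1.572, 0.113, -0.116]
force: [2.0, 4.7, -2.2]
opening: 0.0217
16.52 [ 0.5511 -0.0744  0.056 ] yaw -8.37 tilt [ 0.002 -0.004 -1.   ] F [ 2.04  4.74 -2.21] T [ 0.71 -0.51  0.05] 0.0217
```

Refused at about 5 N, with a +x side load from the rim. I'll shift 0.7 mm in +x, press a little more and hold for a second.

```bash
python3 -m inch '[[1,0.0005,-0.0006,0,0],[1,0.0006,-0.0009,0,0],[1,0.0006,-0.0009,0,0],[1,0.0006,-0.0009,0,0]]';python3 -c "
from h import *;st()"
```

```text
t: 17.02
tool_pos: [0.5514, -0.0747, 0.0559]
orientation: [-1.571, 0.114, -0.116]
force: [1.1, 7.0, -1.6]
opening: 0.0221
17.02 [ 0.5514 -0.0747  0.0559] yaw -8.36 tilt [ 0.001 -0.003 -1.   ] F [ 1.08  6.98 -1.61] T [ 0.9  -0.1  -0.03] 0.0221
```

```bash
python3 -m inch '[[1,0.0003,-0.001,0,0],[1,0.0003,-0.0014,0,0],[1,0.0003,-0.0014,0,0],[1,0.0003,-0.0014,0,0],[1,0.0003,-0.0014,0,0],[1,0.0003,-0.0014,0,0],[1,0.0003,-0.0014,0,0],[1,0.0003,-0.0014,0,0]]';python3 -c "
from h import *;st()"
```

```text
t: 18.02
tool_pos: [0.5515, -0.0748, 0.0558]
orientation: [-1.569, 0.114, -0.115]
force: [-0.7, 9.1, 0.3]
opening: 0.0218
18.02 [ 0.5515 -0.0748  0.0558] yaw -8.35 tilt [ 0.    -0.001 -1.   ] F [-0.75  9.09  0.26] T [ 1.41 -0.   -0.1 ] 0.0218
```

Centred now: 9 N, purely axial. One more short hold for margin, then back off.

```bash
python3 -m inch '[[1,0.0002,-0.0013,0,0],[1,0.0002,-0.0013,0,0],[1,0.0002,-0.0013,0,0],[1,0.0002,-0.0013,0,0],[1,0.0002,-0.0013,0,0],[1,0.0002,-0.0013,0,0]]';python3 -c "
from h import *;st()"
```

```text
t: 18.77
tool_pos: [0.5515, -0.0748, 0.0559]
orientation: [-1.567, 0.114, -0.114]
force: [-0.3, 9.4, 0.2]
opening: 0.0217
18.77 [ 0.5515 -0.0748  0.0559] yaw -8.34 tilt [-0.     0.001 -1.   ] F [-0.32  9.38  0.23] T [ 1.43  0.02 -0.1 ] 0.0217
```

```bash
python3 -m inch '[[1,0.0004,0.003,0,0],[1,0.0015,0.01,0,0],[1,0.003,0.02,0,0],[1,0.003,0.025,0,0],[1,0.003,0.025,0.04,0],[1,0.003,0.025,0.075,0],[1,0.003,0.025,0.075,0]]';python3 -c "
from h import *;st()"
```

```text
t: 19.65
tool_pos: [0.5571, -0.05, 0.1346]
orientation: [-1.568, 0.109, -0.119]
force: [0.8, 0.1, -0.9]
opening: 0.0219
19.65 [ 0.5571 -0.05    0.1346] yaw -8.32 tilt [ 0.007 -0.001 -1.   ] F [ 0.79  0.1  -0.93] T [-0.02 -0.08 -0.06] 0.0219
```

```bash
python3 -m inch '[[1,-0.012,0.06,0,0.1],[1,-0.024,0.12,0,0.2],[1,-0.036,0.18,0,0.3194],[1,-0.0479,0.2382,0,0.3194],[1,-0.0479,0.2382,0,0.3194],[1,-0.0479,0.2382,-0.03,0.3194],[1,-0.0479,0.2382,-0.07,0.3194],[1,-0.0479,0.2382,-0.07,0.3194]]';python3 -c "
from h import *;st()"
```

```text
t: 20.65
tool_pos: [0.5054, 0.1863, 0.0598]
orientation: [-1.568, -0.134, 0.138]
force: [-0.9, 0.2, -1.3]
opening: 0.0217
20.65 [0.5054 0.1863 0.0598] yaw 9.94 tilt [-0.002 -0.001 -1.   ] F [-0.87  0.23 -1.34] T [-0.11 -0.08  0.03] 0.0217
```

```bash
python3 -m inch '[[1,0.0035,0.0019,-0.006,0],[1,0.0035,0.0019,-0.006,0],[1,0.0035,0.0019,-0.006,0],[1,0.0035,0.0019,-0.006,0]]';python3 -c "
from h import *;st()
A=snap('scene',None,(300,150,90,65),5);B=snap('top',None,(130,205,66,65),5)
cv2.imwrite('pics/j.png',np.hstack([A,B]))"
```

```text
t: 21.15
tool_pos: [0.5095, 0.1884, 0.0548]
orientation: [-1.567, -0.136, 0.137]
force: [-0.3, -0.4, -2.4]
opening: 0.0215
21.15 [0.5095 0.1884 0.0548] yaw 9.94 tilt [-0.001 -0.001 -1.   ] F [-0.32 -0.35 -2.35] T [ 0.02 -0.11  0.03] 0.0215
```

View pics/j.png

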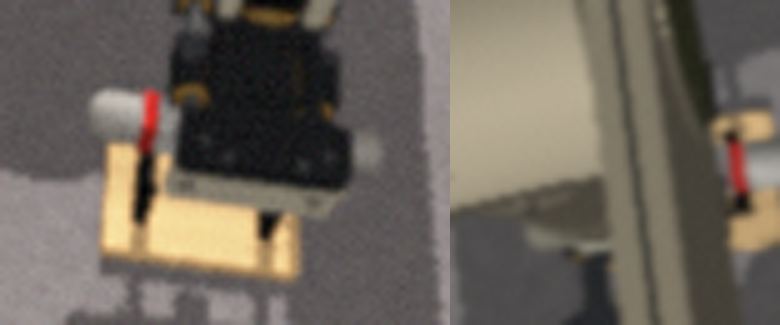

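The gauge hangs level over the saddles with the red band above the near saddle at (150,120), matching the pose it was picked from. Lowering it.

```bash
python3 -m inch '[[1,-0.0003,0,-0.008,0],[1,-0.0003,0,-0.016,0],[1,-0.0003,0,-0.022,0],[1,-0.0003,0,-0.026,0],[1,-0.0003,0,-0.027,0],[1,-0.0003,0,-0.027,0]]';python3 -c "
from h import *;st()"
```

```text
t: 22.0
tool_pos: [0.509, 0.1884, 0.0275]
orientation: [-1.567, -0.135, 0.137]
force: [0.2, 0.6, -0.7]
opening: 0.0222
22.0 [0.509  0.1884 0.0275] yaw 9.95 tilt [-0.001 -0.001 -1.   ] F [ 0.17  0.6  -0.72] T [-0.09 -0.11  0.01] 0.0222
```

```bash
python3 -m inch '[[1,0.0001,0,-0.001,0],[1,0.0001,0,-0.0018,0],[1,0.0001,0,-0.0018,0]]';python3 -c "
from h import *;st()"
```

```text
t: 22.38
tool_pos: [0.5094, 0.1884, 0.026]
orientation: [-1.567, -0.136, 0.137]
force: [-0.4, -1.2, 0.7]
opening: 0.0219
22.38 [0.5094 0.1884 0.026 ] yaw 9.95 tilt [-0.001 -0.001 -1.   ] F [-0.44 -1.21  0.7 ] T [-0.03 -0.03 -0.01] 0.0219
```

The weight is off the fingers, so the gauge rests on the saddles. Releasing.

```bash
python3 -m inch '[[0.4,0,0,0,0],[-0.2,0,0,0,0],[-1,0,0,0,0],[-1,0,0,0,0],[-1,0,0,0,0],[-1,0,0,0,0],[-1,0,0,0,0],[-1,0,0,0,0]]';python3 -c "
from h import *;st()"
```

```text
t: 23.38
tool_pos: [0.5094, 0.1884, 0.026]
orientation: [-1.567, -0.136, 0.137]
force: [-0.7, 0.1, 0.3]
opening: 0.0913
23.38 [0.5094 0.1884 0.026 ] yaw 9.95 tilt [-0.001 -0.001 -1.   ] F [-0.69  0.06  0.33] T [-0.01 -0.09  0.03] 0.0913
```

```bash
python3 -m inch '[[-1,0,0,0.03,0],[-1,0,0,0.08,0],[-1,0,0,0.14,0],[-1,0,0,0.18,0],[-1,-0.02,-0.06,0.18,0],[-1,-0.04,-0.12,0.18,0],[-1,-0.06,-0.18,0.18,0],[-1,-0.08,-0.24,0.18,0]]';python3 -m inch '[[-1,-0.02,-0.06,0,0],[-1,-0.04,-0.12,0,0],[-1,-0.04,-0.12,0,0],[-1,-0.04,-0.12,0,0]]';python3 -c "
from h import *;st()
B=snap('top',None,(110,130,290,150),2.7);cv2.imwrite('pics/k.png',B)"
```

```text
t: 24.38
tool_pos: [0.4295, -0.0503, 0.2062]
orientation: [-1.568, -0.137, 0.137]
force: [0.3, -0.5, 1.2]
opening: 0.0931
t: 24.88
tool_pos: [0.3895, -0.1702, 0.2062]
orientation: [-1.567, -0.136, 0.136]
force: [1.2, -0.2, -0.6]
opening: 0.0927
24.88 [ 0.3895 -0.1702  0.2062] yaw 9.89 tilt [ 0.    -0.001 -1.   ] F [ 1.17 -0.2  -0.58] T [-0.06 -0.09 -0.  ] 0.0927
```

View pics/k.png

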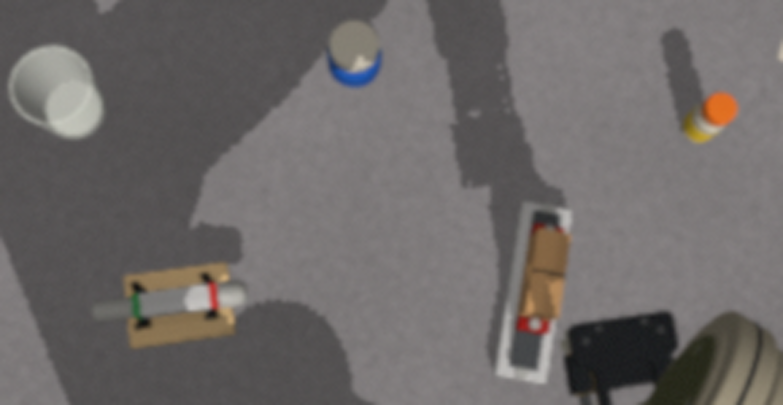

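The gauge lies in the cradle with both bands within half a pixel of their starting positions, and the bystanders are unmoved. Handing in.

```bash
python3 -c "
from h import *
print(robot.close_job())"
```

```text
the job is handed in; nothing more can be done
None
```

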